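Load the analyser's service board and hold it out at the pointer

ROBOT

A 6-joint arm with a two-finger parallel gripper is mounted at the origin on the work surface. World frame = base frame: x ahead of the robot, y to its left, z up, the work surface at z = 0. Lengths are in mm, angles in rad, forces in N, time in s.
With the tool pointing down it reaches from about 350 to 850 mm from the base axis. Payload 8.1 kg.
Tool frame: the origin (TCP) lies on the centre line of the jaws, within the pads' length; the fingertips stand 8 mm ahead of it and the grasp point (between the pads) lies 11 mm behind it (manip.nose_length is the distance from the TCP to the fingertips, in mm); y points along the fingers, z is the direction in which the jaws open and shut, and the axes are right-handed (so a half turn about y gives the same grasp; the last joint's range is limited). The gripper opens to 85 mm and grips with 20 to 120 N. Pads are 22 mm wide; open, the fingers measure 114 mm over their backs; the gripper's body (76 mm by 85 mm) begins 54 mm behind the grasp point. The pads swing forward as they close: fully open they stand 13 mm farther back than shut.
Start: joints at [1.035, 0.13, 1.488, -0, 1.523, -0.085], TCP at [261.392, 540.074, 239.292] pointing down, gripper open.
Joint ranges: [-2.96, 2.96], [-0.89, 2.26], [0.02, 2.5], [-1.34, 4.48], [0, 2.73], [-2.66, 2.66]. Speed limits (rad/s): [2.39, 2.39, 2.79, 3.14, 3.14, 3.14].

INTERFACE

Orientations are given as a unit quaternion [w, x, y, z].
In Python, from station import manip gives the robot as it stands.
- The arm moves only by the shell command python3 -m crank 'ROWS'. ROWS is JSON, a list of rows, each an object of numbers: "dx", "dy", "dz": the shift along the world's x, y, z in units of 2.5 cm (1.0 is 2.5 cm); "rx", "ry", "rz": the turn, a rotation vector about the world's x, y, z in units of 5 degrees (1.0 is 5 degrees); "claw": the opening, from 0 (shut) to 1 (fully open). A call has 1 to 5 rows; each row shifts and turns the commanded pose from where the row before left it; what a row does not reach is not made up. A row lasts 1/12 s, in which the tool goes at most 41.7 mm and 7.16 degrees, less where a joint would pass 70% of its speed; a pose out of reach is approached as far as the arm can. A call with a number of a shift or a turn outside -1 to 1 is refused whole. A call with a gripper value outside its range is refused whole. The fingers move at their own pace and stop on an object; the grip force is fixed at half the most. Time passes only in rows, so rows that do not move let the fingers close. It gives the time, the measured TCP pose, the force and the opening at its end, in the units of the state.
- manip.state(): the state, without advancing time (a new reading comes with each control period).
- manip.capture(name): name is "scene" or "top" or "wrist"; returns a dict with "color" (420x560x3 uint8, blue, green, red), "range_z" (420x560 float32, mm along the optical axis (not along the pixel's ray), 0 where there is no reading), "fx", "fy", "cx", "cy" (pixels), "pose" (4x4, takes a point from camera to world coordinates). Camera axes: x right, y up, looking along -z (the intrinsics and any distortion apply to the point x, -y, -z); pixel columns grow to the right and rows downward; lengths in mm; the calibration is good to about 2 mm. A picture is of the moment at which its call begins.
- manip.sign_off(): hands the job in, once; it reports no verdict.
The state is a dict: "time_s": time; "joint_pos": joint angles; "joint_vel": joint speeds; "tau": joint torques, N m; "ee_pos": TCP position; "eef_rot": TCP orientation; "wrist_force": force on the tool from outside, world axes, zero at the start; "ft_torque": the same for the moment, N m; "opening": finger opening in mm.
Only numpy, scipy, OpenCV 4.12 (cv2) and the standard library are available. Lean on these libraries where they do the work, as an engineer would, in place of code of your own. Each camera call takes 0.05 s, during which the arm holds its last target. There are 200 camera calls.

TASK

Lay the spatula flat in the long compartment of the sliding board and the flat bracket in the short crosswise compartment, while the board is still back on the analyser's deck. Then take the board by its upright grip and slide it along the deck, out over the open edge, until its leading edge is level with the tip of the pointer; it will tip off there unless held. Keep it flat on the deck all the while, leave everything else where it is, and finish still holding the board there, square to the deck and resting on it: do not let go.

Things in the scene. Friction and masses are not known exactly. Their poses are not given: they have to be found in the camera images.
- deck_edge (a point): middle of the top edge over which the board is slid, on the analyser's fixed loading deck (white block, top 60 mm above the table, 340 mm long along its y, top 230 mm wide). Axes: y points outward, horizontally across this edge, z up. The deck reaches 340 mm back from this point along -y, 100 mm to -x and 130 mm to +x; there a housing 100 mm above the table (40 mm above the deck) runs along it.
- pointer_tip (a point): tip of the pointer: a dark fin 4 mm thick on a thin steel post (round foot 44 mm wide) that stands fixed on the table beyond the deck's open edge, beside the board's path. Tip is 68 mm above the table, the post 22 mm to its +x, post top 78 mm above the table. Axes as the deck's: y is the sliding direction. The board's leading edge has to come level with this point as measured along y (160 to 200 mm beyond the deck's edge); the fin stands clear of the board's side.
- board: loose aluminium board 140 (x) x 300 (y) x 8 mm, about 0.36 kg, lying on the deck; origin at the centre of its underside; y points to its leading end, x across, z up. Its leading edge is 150 mm from the origin along +y. Two shallow compartments with walls 4 mm thick and 6 mm high stand on its leading half, an upright grip at its tail.
- board_front (a point): middle of the board's leading edge, half-way up its thickness (at 0, 150, 4 mm in the board's frame); axes as the board's
- grip (a point): centre of the board's upright black grip, a block fixed to the board: 70 (x) x 18 (y) x 36 mm high; this point is 18 mm above the board's top, 262 mm behind the leading edge and 38 mm from the tail; axes as the board's. Grasp it across its 18 mm (along y), from above.
- long_pocket (a point): centre of the floor (the board's top face) of the long compartment, inside 40 (x) x 160 (y) mm; at 44, 60, 8 mm in the board's frame; axes as the board's. Walls 6 mm high.
- cross_pocket (a point): centre of the floor (the board's top face) of the short crosswise compartment, inside 82 (x) x 50 (y) mm; at -24, 85, 8 mm in the board's frame; axes as the board's. Walls 6 mm high.
- spatula_mid (a point): spatula, loose on the table, 138 mm long, about 50 g: black handle 90 x 14 x 18 mm high, then a steel blade 22 mm wide and 3 mm thick. This point is near its middle and its centre of mass, in the handle, 9 mm above its underside; x runs along it towards the blade (blade end at +68 mm, handle from -70 to +20 mm), z up. Grasp the handle across its 14 mm (along y). Either way round will do in the compartment.
- bracket_mid (a point): flat steel bracket, loose on the table, about 70 g: plate 70 (x) x 32 (y) x 5 mm with a central rib 44 (x) x 14 (y) mm, total height 20 mm. This point is its centre, 10 mm above its underside; x along it, z up. Grasp the rib across its 14 mm (along y). Either way round will do.
- tube_rack: loose grey rack 70 x 200 x 90 mm with capped sample tubes; leave alone; origin at the centre of its underside
- reagent: loose bottle, 60 mm wide, 130 mm high; leave alone; origin at the centre of its underside
- jar: loose jar, 64 mm wide, 80 mm high; leave alone; origin at the centre of its underside
- dish: loose clear round dish, 84 mm wide, 16 mm high; leave alone; origin at the centre of its underside
- tip_box: loose white box 90 x 120 x 60 mm; leave alone; origin at the centre of its underside
- forceps: loose steel forceps lying flat, 120 mm long; leave alone; origin at the centre of its underside
- carton: loose cardboard carton 55 x 110 x 35 mm; leave alone; origin at the centre of its underside
There are look-alikes about, which are no part of the job. What is meant by the part that bears spatula_mid is not green or pink, and is the smaller of those in its own colour.

How it is judged (in metres and radians):
On the way, in this order (a step that is already met when the one before it is completed fails the run):
1. both parts lie flat in their compartments, let go, with the board still back on the deck (x of spatula_mid in the frame of long_pocket between -0.013 and 0.013 m and y of spatula_mid in the frame of long_pocket between -0.015 and 0.015 m and z of spatula_mid in the frame of long_pocket between 0.005 and 0.013 m and angle between the x axis of spatula_mid and the y axis of long_pocket, either way round below 0.25 rad and angle between each of spatula_mid, bracket_mid's own z axis and vertical below 0.1 rad and x of bracket_mid in the frame of cross_pocket between -0.013 and 0.013 m and y of bracket_mid in the frame of cross_pocket between -0.015 and 0.015 m and z of bracket_mid in the frame of cross_pocket between 0.006 and 0.014 m and angle between the x axis of bracket_mid and the x axis of cross_pocket, either way round below 0.3 rad and contact force between the fingers and spatula below 0.2 N and contact force between the fingers and bracket below 0.2 N and y of board_front in the frame of deck_edge below 0.03 m), for 0.2 s.
2. the board's leading edge has come out to the pointer (y of board_front in the frame of pointer_tip between -0.008 and 0.008 m), for 0.2 s.
At the end, for the whole second after the job is handed in: Fingers hold the board (over 1 N); leading edge within 8 mm of the pointer tip along y; square to the deck within 8 deg, level within 3 deg, within 50 mm of its middle line, still, resting on the deck only; both parts flat in their compartments (13 mm in x, 15 mm in y), untouched (all of step 2 and x of spatula_mid in the frame of long_pocket between -0.013 and 0.013 m and y of spatula_mid in the frame of long_pocket between -0.015 and 0.015 m and z of spatula_mid in the frame of long_pocket between 0.005 and 0.013 m and angle between the x axis of spatula_mid and the y axis of long_pocket, either way round below 0.25 rad and angle between each of spatula_mid, bracket_mid's own z axis and vertical below 0.1 rad and x of bracket_mid in the frame of cross_pocket between -0.013 and 0.013 m and y of bracket_mid in the frame of cross_pocket between -0.015 and 0.015 m and z of bracket_mid in the frame of cross_pocket between 0.006 and 0.014 m and angle between the x axis of bracket_mid and the x axis of cross_pocket, either way round below 0.3 rad and contact force between the fingers and spatula below 0.2 N and contact force between the fingers and bracket below 0.2 N and x of board_front in the frame of deck_edge between -0.05 and 0.05 m and z of board in the frame of deck_edge between -0.005 and 0.006 m and angle between the y axis of board and the y axis of deck_edge, either way round below 0.14 rad and angle between board's own z axis and vertical below 0.05 rad and contact force between the fingers and board above 1 N and contact force between board and deck above 0.2 N and contact force between board and gauge below 0.2 N and linear speed of board below 0.02 m/s); the arm keeps its last pose, push and grip.
It fails at once if the board tips by more than 9 degrees (angle between board's own z axis and vertical above 0.157 rad).
It fails at once if the board is lifted more than 20 mm off the deck or drops off it (z of board in the frame of deck_edge above 0.02 m or z of board in the frame of deck_edge below -0.02 m).
It fails at once if another thing on the bench is moved by more than 30 mm (distance of any of tube_rack, reagent, jar, dish, tip_box, forceps, carton from where it was at the start of the episode above 0.03 m).
It also fails if it takes over 72 s, if anything falls off the work surface, if the arm or the gripper's body presses on something with over 40 N, if the wrist force passes 120 N, or if a joint passes its speed limit or range.

## Working session

There is one attempt and no reset: what is moved stays moved. The work goes in short steps, Python scripts to look and compute and a shell command to move; the robot and the scene stay as the last step left them, time stands still between calls to the robot, and variables do not carry over. Pictures are saved under pics/ and viewed, about 8 in all and at most 12, crops included, and the job is handed in when it is done.

```bash
mkdir -p pics; ls
python3 - <<'E'
from station import manip
import cv2,numpy as np
for n in("scene","top"):
    c=manip.capture(n); np.savez(n+".npz",**c); cv2.imwrite(f"pics/{n}0.png",c["color"])
    print(n,c["fx"],c["fy"],c["cx"],c["cy"],np.round(c["pose"],3).tolist(),[k for k in c])
s=manip.state();print(s)
E
```

```text
pics
scene 387.1653674134178 387.1653674134178 281.06920104164476 210.1852431056168 [[-0.761, -0.432, 0.484, 1075.234], [0.649, -0.516, 0.56, 647.153], [0.008, 0.74, 0.672, 837.508], [0.0, 0.0, 0.0, 1.0]] ['color', 'range_z', 'fx', 'fy', 'cx', 'cy', 'pose']
top 496.6023370688018 496.6023370688018 282.6432498345737 206.1825347611014 [[0.004, 0.995, -0.104, 374.904], [-1.0, 0.006, 0.019, 44.743], [0.019, 0.103, 0.994, 1689.035], [0.0, 0.0, 0.0, 1.0]] ['color', 'range_z', 'fx', 'fy', 'cx', 'cy', 'pose']
{'time_s': 0.1, 'joint_pos': array([ 1.03460719e+00,  1.31095603e-01,  1.48916283e+00, -6.57412941e-06,
        1.52299754e+00, -8.54078397e-02]), 'joint_vel': array([ 3.70795558e-04, -8.16060041e-04, -3.96685606e-03, -2.65822110e-05,
       -5.58265795e-04,  4.58004938e-04]), 'tau': array([ 1.70124280e-03, -5.70949244e+01, -5.01946127e+01, -1.21061312e-04,
        8.14909843e-03,  1.02240989e-05]), 'ee_pos': array([261.14305298, 539.6593573 , 238.34751058]), 'eef_rot': array([-0.68866102,  0.68978224, -0.15820675,  0.15785148]), 'wrist_force': array([ 0.57961444, -0.19467349, -0.42996663]), 'ft_torque': array([ 0.01397527,  0.00746487, -0.00011989]), 'opening': 85.16028518865626}
```

View pics/top0.png

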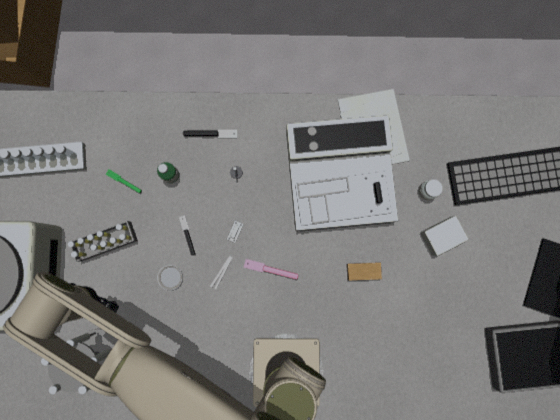

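View pics/scene0.png

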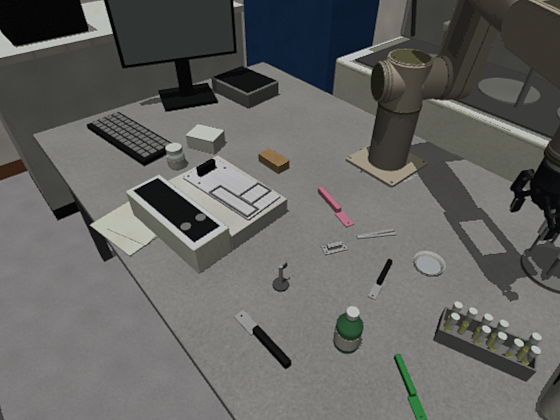

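The top view shows the deck and board at (345,195), its grip at (378,192), and the pointer at (236,172). The small black spatula is at (187,236), with its blade towards (184,220), and the bracket is at (236,232). The larger black look-alike is at (210,133). I'll get coarse positions now, then refine them with the wrist camera.

```bash
cat > h.py <<'E'
import numpy as np,cv2
from station import manip
def ray(c,u,v):
    R=c["pose"][:3,:3];d=np.array([(u-c["cx"])/c["fx"],-(v-c["cy"])/c["fy"],-1.])
    return c["pose"][:3,3],R@d
def plane(c,u,v,z):
    o,d=ray(c,u,v); return o+d*(z-o[2])/d[2]
def proj(c,p):
    q=c["pose"][:3,:3].T@(np.asarray(p,float)-c["pose"][:3,3]); return c["cx"]+c["fx"]*q[0]/-q[2], c["cy"]-c["fy"]*q[1]/-q[2]
def blobs(c,mask,z,box,amin=20,f=1):
    x0,y0,x1,y1=box; m=np.zeros(mask.shape,np.uint8); m[y0:y1,x0:x1]=mask[y0:y1,x0:x1]
    for k in cv2.findContours(m,cv2.RETR_EXTERNAL,cv2.CHAIN_APPROX_NONE)[0]:
        if cv2.contourArea(k)<amin: continue
        P=np.array([plane(c,u,v,z)[:2] for u,v in k[:,0]],np.float32)
        r=cv2.minAreaRect(P); b=cv2.boxPoints(r); e=b[1]-b[0]; g=b[2]-b[1]
        L=e if np.hypot(*e)>np.hypot(*g) else g
        print("px",k[:,0].mean(0).round(1),"xy",np.round(r[0],1),"size",np.round(r[1],1),"long axis deg",round(float(np.degrees(np.arctan2(L[1],L[0]))%180),1))
E
python3 - <<'E'
from h import *
T=dict(np.load("top.npz"));S=dict(np.load("scene.npz"))
g=T["color"].max(2)
d=(g<60).astype(np.uint8)
print("spatula");blobs(T,d,18,(172,210,202,262),10)
print("spatula S");gs=S["color"].max(2);blobs(S,(gs<60).astype(np.uint8),18,(362,252,400,300),10)
print("grip");blobs(T,d,104,(365,175,392,210),10)
print("bracket");blobs(T,(g>150).astype(np.uint8),5,(222,215,248,248),5)
print("carton..");
# deck
print("deckblk");blobs(T,(g>150).astype(np.uint8),60,(285,150,402,235),200)
for n,(u,v) in dict(deckL1=(293,229),deckL2=(396,221),deckL0=(291,160)).items(): print(n,plane(T,u,v,60).round(1))
print("ptr",plane(T,236,173,68).round(1),plane(S,284,266,73).round(1))
big=cv2.resize(T["color"][145:245,170:410],None,fx=3.3,fy=3.3,interpolation=cv2.INTER_CUBIC);cv2.imwrite("pics/topcrop.png",big)
w=manip.capture("wrist");print(w["pose"].round(2),w["fx"],w["cx"],w["cy"])
cv2.imwrite("pics/w0.png",w["color"])
E
```

```text
spatula
px [189.4 242. ] xy [426.5 325. ] size [86.1 12.6] long axis deg 19.6
spatula S
px [384.2 271.5] xy [429.4 329.1] size [97.3 13.8] long axis deg 18.7
grip
px [377.3 192.5] xy [ 586.4 -290.8] size [63.6 19.8] long axis deg 7.2
bracket
px [235.  230.6] xy [465.  175.4] size [31.2 70.1] long axis deg 157.5
carton..
deckblk
px [347.4 189.3] xy [ 603.2 -206. ] size [236.4 376.6] long axis deg 95.5
px [335.7 152.4] xy [ 721.1 -169.2] size [ 27.1 325.3] long axis deg 90.5
deckL1 [469.4 -20.3  60. ]
deckL2 [ 497.6 -360.7   60. ]
deckL0 [699.5 -13.3  60. ]
ptr [652.9 168.5  68. ] [655.3 175.8  73. ]
[[ 4.4000e-01 -8.5000e-01 -2.9000e-01  1.8668e+02]
 [ 9.0000e-01  4.1000e-01  1.4000e-01  5.7506e+02]
 [-0.0000e+00 -3.2000e-01  9.5000e-01  3.7319e+02]
 [ 0.0000e+00  0.0000e+00  0.0000e+00  1.0000e+00]] 307.1551976890394 280.22232667507143 212.58383880546717
```

View pics/topcrop.png

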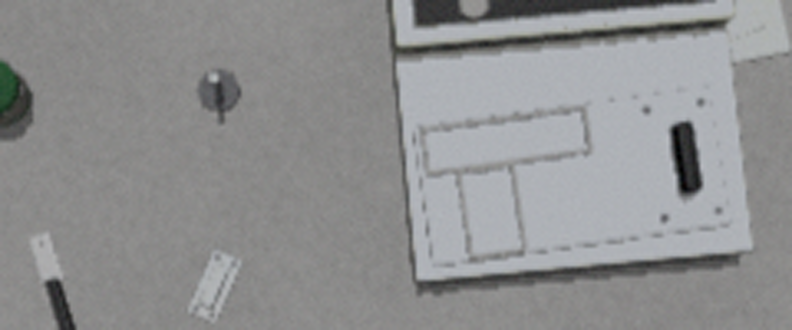

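The crop shows both compartments at the deck-edge end of the board: the long one (420-590, 105-175) on the housing side, and the short one (460-525, 170-260). The board is yawed slightly from the deck. Next I'll compute the tool yaw and hover over the spatula.

```bash
cat >> h.py <<'E'
from scipy.spatial.transform import Rotation as Ro
def tool():
    s=manip.state(); q=s["eef_rot"]; R=Ro.from_quat([q[1],q[2],q[3],q[0]]).as_matrix()
    yaw=np.degrees(np.arctan2(R[1,2],R[0,2]))
    print("t",round(s["time_s"],2),"tcp",s["ee_pos"].round(1),"jaw yaw",yaw.round(2),"down",R[:,1].round(3),"open",round(s["opening"],1),"F",s["wrist_force"].round(1),"j6",s["joint_pos"][5].round(2),"j1",s["joint_pos"][0].round(2))
    return s["ee_pos"],yaw,R
E
python3 - <<'E'
from h import *
p,y,R=tool()
T=manip.capture("wrist"); print(plane(T,280,210,0).round(0),proj(T,[p[0],p[1],0]))
E
```

```text
t 0.15 tcp [261.2 539.7 238.5] jaw yaw 64.17 down [-0.001 -0.001 -1.   ] open 85.4 F [-0.8  0.6  0.6] j6 -0.09 j1 1.03
[299. 520.   0.] (np.float64(281.1129079893168), np.float64(177.58924017409126))
```

```bash
python3 -m crank '[{"dx":0.82,"dy":-0.93,"dz":-0.3,"rz":1,"claw":1},{"dx":0.82,"dy":-0.93,"dz":-0.3,"rz":1,"claw":1},{"dx":0.82,"dy":-0.93,"dz":-0.3,"rz":1,"claw":1},{"dx":0.82,"dy":-0.93,"dz":-0.3,"rz":1,"claw":1},{"dx":0.82,"dy":-0.93,"dz":-0.3,"rz":1,"claw":1}]' && python3 -m crank '[{"dx":0.82,"dy":-0.93,"dz":-0.3,"rz":1,"claw":1},{"dx":0.82,"dy":-0.93,"dz":-0.3,"rz":1,"claw":1},{"dx":0.82,"dy":-0.93,"dz":-0.3,"rz":1,"claw":1},{"dx":0.82,"dy":-0.93,"dz":-0.3,"rz":1,"claw":1},{"claw":1}]' && python3 -m crank '[{"claw":1},{"claw":1},{"claw":1}]'
python3 - <<'E'
from h import *
tool()
W=manip.capture("wrist");np.savez("w1.npz",**W);cv2.imwrite("pics/w1.png",W["color"])
print(W["pose"][:3,3])
d=(W["color"].max(2)<60).astype(np.uint8)
blobs(W,d,18,(0,0,560,420),200)
E
```

```text
t 0.2 tcp [261.2 539.8 238.6] jaw yaw 64.17 down [-0.001 -0.001 -1.   ] open 85.3 F [0.6 0.1 0.5] j6 -0.09 j1 1.03
[186.72484207 575.13789147 373.4808677 ]
px [278.6 364.4] xy [489.6 425.8] size [889.3 263.3] long axis deg 64.2
px [505.4 146.7] xy [362.3 785.9] size [ 39.5 296.6] long axis deg 179.9validation failed for argument at $[0]...
```

View pics/w1.png

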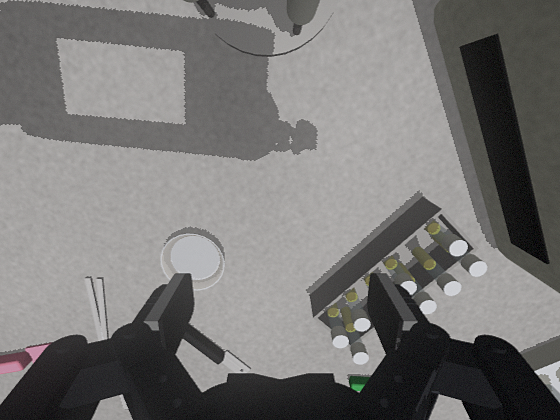

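The call was refused and the arm is still at the start. The wrist view shows the fingers at the bottom, around (170,300) and (385,300), with the dish at (193,258) and the rack at (390,280). The rows may need every key, so I'll try one full row.

```bash
python3 -m crank '[{"dx":0.82,"dy":-0.93,"dz":-0.3,"rx":0,"ry":0,"rz":1,"claw":1}]'; echo; python3 -m crank --help | head -20
```

```text
time_s: 0.33
ee_pos: [279.6, 519.8, 233.1]
eef_rot: [0.697, -0.694, 0.128, -0.127]
wrist_force: [1.3, 0.5, 0.5]
opening: 85.1
invalid input: not JSON, or not a number
```

All keys are needed. I'll run the remaining eight rows.

```bash
python3 -m crank '[{"dx":0.82,"dy":-0.93,"dz":-0.3,"rx":0,"ry":0,"rz":1,"claw":1},{"dx":0.82,"dy":-0.93,"dz":-0.3,"rx":0,"ry":0,"rz":1,"claw":1},{"dx":0.82,"dy":-0.93,"dz":-0.3,"rx":0,"ry":0,"rz":1,"claw":1},{"dx":0.82,"dy":-0.93,"dz":-0.3,"rx":0,"ry":0,"rz":1,"claw":1}]' >/dev/null && python3 -m crank '[{"dx":0.82,"dy":-0.93,"dz":-0.3,"rx":0,"ry":0,"rz":1,"claw":1},{"dx":0.82,"dy":-0.93,"dz":-0.3,"rx":0,"ry":0,"rz":1,"claw":1},{"dx":0.82,"dy":-0.93,"dz":-0.3,"rx":0,"ry":0,"rz":1,"claw":1},{"dx":0.82,"dy":-0.93,"dz":-0.3,"rx":0,"ry":0,"rz":1,"claw":1},{"dx":0,"dy":0,"dz":0,"rx":0,"ry":0,"rz":0,"claw":1}]'
python3 - <<'E'
from h import *
tool()
W=manip.capture("wrist");np.savez("w1.npz",**W);cv2.imwrite("pics/w2.png",W["color"])
print(W["pose"][:3,3])
d=(W["color"].max(2)<60).astype(np.uint8)
blobs(W,d,18,(0,0,560,420),200)
E
```

```text
time_s: 1.08
ee_pos: [448.2, 326.4, 169.9]
eef_rot: [-0.696, 0.698, 0.118, -0.119]
wrist_force: [-1.0, 0.5, 0.2]
opening: 85.3
t 1.08 tcp [448.2 326.4 169.9] jaw yaw 109.32 down [-0.001 -0.003 -1.   ] open 85.3 F [-1.   0.5  0.2] j6 -1.37 j1 0.54
[370.05834148 297.73555092 304.92142726]
px [515.  301.7] xy [476.5 604.3] size [92.1 22.2] long axis deg 89.4
px [278.9 367.3] xy [628.1 384.8] size [211.  716.6] long axis deg 109.4
px [484.8 252.1] xy [452.8 565.3] size [100.3 121.8] long axis deg 110.5
px [288.5 166.3] xy [418.1 323.5] size [73.  13.2] long axis deg 18.3
```

View pics/w2.png

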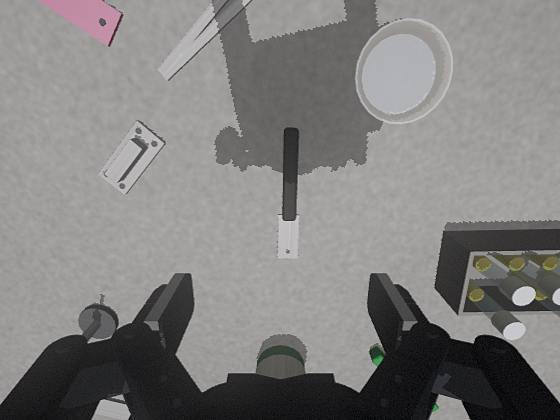

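The wrist view shows the spatula handle from (291,128) to (289,219) and its blade end at (288,258). The bracket plate is centred at about (132,158), with its rib at (124,160).

Run:
```python
from h import *
W=dict(np.load("w1.npz"));g=W["color"].max(2)
for n,(u,v,z) in dict(bladeend=(288,258,3),junc_top=(289.5,219,18),junc_low=(289.5,219,3),hend_top=(291.5,128,18),hend_low=(291.5,128,0)).items(): print(n,plane(W,u,v,z).round(1))
hsv=cv2.cvtColor(W["color"],cv2.COLOR_BGR2HSV)
print("handle rows",[(v,int(g[v,290])) for v in range(120,135)])
for th in(35,45,55): blobs(W,(g<th).astype(np.uint8),18,(270,110,310,235),100)
print("blade");blobs(W,(g>185).astype(np.uint8),3,(265,205,315,265),50)
print("bracket");
m=((g>185)|(g<110)).astype(np.uint8);m=cv2.morphologyEx(m,cv2.MORPH_CLOSE,np.ones((5,5)));blobs(W,m,5,(90,110,175,205),300)
for k in[(138.5,121),(165.5,140),(126,194),(99,174)]:print(plane(W,*k,5).round(1))
```

```text
bladeend [514.5 356.5   3. ]
junc_top [466.2 340.4  18. ]
junc_low [471.3 342.6   3. ]
hend_top [383.4 312.5  18. ]
hend_low [384.2 313.4   0. ]
handle rows [(120, 103), (121, 101), (122, 104), (123, 102), (124, 99), (125, 102), (126, 108), (127, 69), (128, 37), (129, 47), (130, 47), (131, 45), (132, 47), (133, 48), (134, 51)]
px [289.  162.6] xy [412.9 321.7] size [62. 13.] long axis deg 17.7
blade
px [287.8 236.4] xy [490.5 347.8] size [48.7 21.2] long axis deg 19.1
bracket
px [135.8 156.7] xy [462.7 176.9] size [31.  71.5] long axis deg 158.8
[425.3 175.6   5. ]
[434.1 203.3   5. ]
[499.9 177.    5. ]
[488.3 148.1   5. ]
```

```bash
python3 -m crank '[{"dx":0.08,"dy":0.34,"dz":-1,"rx":0,"ry":0,"rz":-0.15,"claw":0.6},{"dx":0,"dy":0,"dz":-1,"rx":0,"ry":0,"rz":0,"claw":0.6},{"dx":0,"dy":0,"dz":-1,"rx":0,"ry":0,"rz":0,"claw":0.6},{"dx":0,"dy":0,"dz":-1,"rx":0,"ry":0,"rz":0,"claw":0.6},{"dx":0,"dy":0,"dz":-1,"rx":0,"ry":0,"rz":0,"claw":0.6}]' >/dev/null && python3 -m crank '[{"dx":0,"dy":0,"dz":-0.6,"rx":0,"ry":0,"rz":0,"claw":0.6},{"dx":0,"dy":0,"dz":-0.3,"rx":0,"ry":0,"rz":0,"claw":0.6},{"dx":0,"dy":0,"dz":-0.2,"rx":0,"ry":0,"rz":0,"claw":0.6},{"dx":0,"dy":0,"dz":0,"rx":0,"ry":0,"rz":0,"claw":0.6},{"dx":0,"dy":0,"dz":0,"rx":0,"ry":0,"rz":0,"claw":0.6}]'
python3 -c "
from h import *
tool()"
```

```text
time_s: 1.97
ee_pos: [448.4, 340.1, 20.4]
eef_rot: [0.698, -0.698, -0.114, 0.113]
wrist_force: [0.4, -0.1, 0.7]
opening: 51.4
t 1.97 tcp [448.4 340.1  20.4] jaw yaw 108.42 down [ 0.001  0.001 -1.   ] open 51.4 F [ 0.4 -0.1  0.7] j6 -1.33 j1 0.56
```

```bash
python3 -m crank '[{"dx":0.06,"dy":-0.2,"dz":-0.15,"rx":0,"ry":0,"rz":0,"claw":0.6},{"dx":0,"dy":0,"dz":0,"rx":0,"ry":0,"rz":0,"claw":0.6},{"dx":0,"dy":0,"dz":0,"rx":0,"ry":0,"rz":0,"claw":0.6},{"dx":0,"dy":0,"dz":0,"rx":0,"ry":0,"rz":0,"claw":0.6}]'
python3 - <<'E'
from h import *
tool()
W=manip.capture("wrist");cv2.imwrite("pics/w3.png",W["color"][150:]);np.savez("w3.npz",**W)
print(proj(W,[450,335,18]),proj(W,manip.state()["ee_pos"]))
E
```

```text
time_s: 2.3
ee_pos: [449.8, 334.3, 16.1]
eef_rot: [0.698, -0.698, -0.113, 0.113]
wrist_force: [0.8, -0.8, -0.8]
opening: 51.5
t 2.3 tcp [449.8 334.3  16.1] jaw yaw 108.39 down [ 0.001  0.    -1.   ] open 51.5 F [ 0.8 -0.8 -0.8] j6 -1.34 j1 0.55
(np.float64(284.5227308957219), np.float64(284.9245751144319)) (np.float64(283.4578511793659), np.float64(281.9041219523588))
```

View pics/w3.png

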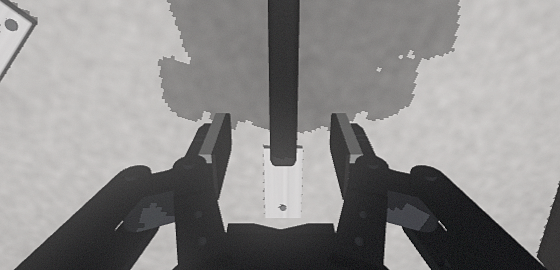

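The handle (x≈284) is centred between the pads (222 and 340), near its blade end. I'll close and lift.

```bash
python3 -m crank '[{"dx":0,"dy":0,"dz":0,"rx":0,"ry":0,"rz":0,"claw":0},{"dx":0,"dy":0,"dz":0,"rx":0,"ry":0,"rz":0,"claw":0},{"dx":0,"dy":0,"dz":0,"rx":0,"ry":0,"rz":0,"claw":0},{"dx":0,"dy":0,"dz":0,"rx":0,"ry":0,"rz":0,"claw":0},{"dx":0,"dy":0,"dz":0,"rx":0,"ry":0,"rz":0,"claw":0}]' && python3 -m crank '[{"dx":0,"dy":0,"dz":0,"rx":0,"ry":0,"rz":0,"claw":0},{"dx":0,"dy":0,"dz":0,"rx":0,"ry":0,"rz":0,"claw":0},{"dx":0,"dy":0,"dz":0,"rx":0,"ry":0,"rz":0,"claw":0}]' && python3 -m crank '[{"dx":0,"dy":0,"dz":0.5,"rx":0,"ry":0,"rz":0,"claw":0},{"dx":0,"dy":0,"dz":1,"rx":0,"ry":0,"rz":0,"claw":0},{"dx":0,"dy":0,"dz":1,"rx":0,"ry":0,"rz":0,"claw":0},{"dx":0,"dy":0,"dz":1,"rx":0,"ry":0,"rz":0,"claw":0},{"dx":0,"dy":0,"dz":1,"rx":0,"ry":0,"rz":0,"claw":0}]'
python3 -c "
from h import *
tool()"
```

```text
time_s: 2.77
ee_pos: [449.6, 334.5, 15.9]
eef_rot: [0.698, -0.698, -0.113, 0.113]
wrist_force: [-0.4, 0.2, 3.3]
opening: 11.6
time_s: 3.02
ee_pos: [449.6, 334.5, 15.8]
eef_rot: [0.698, -0.698, -0.113, 0.113]
wrist_force: [-0.7, -0.3, 4.0]
opening: 11.9
time_s: 3.43
ee_pos: [449.0, 334.0, 129.5]
eef_rot: [-0.698, 0.698, 0.113, -0.113]
wrist_force: [1.4, -0.2, -0.9]
opening: 12.3
t 3.43 tcp [449.  334.  129.5] jaw yaw 108.42 down [-0.001 -0.    -1.   ] open 12.3 F [ 1.4 -0.2 -0.9] j6 -1.34 j1 0.55
```

```bash
for i in 1; do
python3 -m crank '[{"dx":0.27,"dy":-1,"dz":0.4,"rx":0,"ry":0,"rz":-0.975,"claw":0},{"dx":0.27,"dy":-1,"dz":0.4,"rx":0,"ry":0,"rz":-0.975,"claw":0},{"dx":0.27,"dy":-1,"dz":0.4,"rx":0,"ry":0,"rz":-0.975,"claw":0},{"dx":0.27,"dy":-1,"dz":0.4,"rx":0,"ry":0,"rz":-0.975,"claw":0},{"dx":0.27,"dy":-1,"dz":0.4,"rx":0,"ry":0,"rz":-0.975,"claw":0}]' >/dev/null
python3 -m crank '[{"dx":0.27,"dy":-1,"dz":0.4,"rx":0,"ry":0,"rz":-0.975,"claw":0},{"dx":0.27,"dy":-1,"dz":0.4,"rx":0,"ry":0,"rz":-0.975,"claw":0},{"dx":0.27,"dy":-1,"dz":0.4,"rx":0,"ry":0,"rz":-0.975,"claw":0},{"dx":0.27,"dy":-1,"dz":0.4,"rx":0,"ry":0,"rz":-0.975,"claw":0},{"dx":0.27,"dy":-1,"dz":0.4,"rx":0,"ry":0,"rz":-0.975,"claw":0}]' 
python3 -m crank '[{"dx":0.27,"dy":-1,"dz":0,"rx":0,"ry":0,"rz":-0.975,"claw":0},{"dx":0.27,"dy":-1,"dz":0,"rx":0,"ry":0,"rz":-0.975,"claw":0},{"dx":0.27,"dy":-1,"dz":0,"rx":0,"ry":0,"rz":-0.975,"claw":0},{"dx":0.27,"dy":-1,"dz":0,"rx":0,"ry":0,"rz":-0.975,"claw":0},{"dx":0.27,"dy":-1,"dz":0,"rx":0,"ry":0,"rz":-0.975,"claw":0}]' >/dev/null
python3 -m crank '[{"dx":0.27,"dy":-1,"dz":0,"rx":0,"ry":0,"rz":-0.975,"claw":0},{"dx":0.27,"dy":-1,"dz":0,"rx":0,"ry":0,"rz":-0.975,"claw":0},{"dx":0.27,"dy":-1,"dz":0,"rx":0,"ry":0,"rz":-0.975,"claw":0},{"dx":0.27,"dy":-1,"dz":0,"rx":0,"ry":0,"rz":-0.975,"claw":0},{"dx":0.27,"dy":-1,"dz":0,"rx":0,"ry":0,"rz":-0.975,"claw":0}]' 
python3 -m crank '[{"dx":0.27,"dy":-1,"dz":0,"rx":0,"ry":0,"rz":-0.975,"claw":0},{"dx":0,"dy":0,"dz":0,"rx":0,"ry":0,"rz":0,"claw":0},{"dx":0,"dy":0,"dz":0,"rx":0,"ry":0,"rz":0,"claw":0},{"dx":0,"dy":0,"dz":0,"rx":0,"ry":0,"rz":0,"claw":0}]' >/dev/null
done
python3 - <<'E'
from h import *
tool()
W=manip.capture("wrist");cv2.imwrite("pics/w4.png",W["color"]);np.savez("w4.npz",**W);print(W["pose"].round(3))
E
```

```text
time_s: 4.27
ee_pos: [516.6, 83.0, 229.0]
eef_rot: [-0.682, 0.682, -0.186, 0.186]
wrist_force: [0.2, -0.0, -0.8]
opening: 12.0
time_s: 5.1
ee_pos: [584.2, -166.9, 228.4]
eef_rot: [-0.544, 0.544, -0.451, 0.451]
wrist_force: [-0.2, 0.3, -0.6]
opening: 12.0
t 5.43 tcp [ 590.8 -190.3  228.1] jaw yaw 6.1 down [-0.001  0.001 -1.   ] open 11.8 F [-0.7 -0.5 -0.3] j6 -0.5 j1 -0.39
[[ 9.94000e-01 -9.90000e-02 -3.30000e-02  5.82850e+02]
 [ 1.05000e-01  9.41000e-01  3.22000e-01 -1.08264e+02]
 [-1.00000e-03 -3.24000e-01  9.46000e-01  3.62942e+02]
 [ 0.00000e+00  0.00000e+00  0.00000e+00  1.00000e+00]]
```

View pics/w4.png

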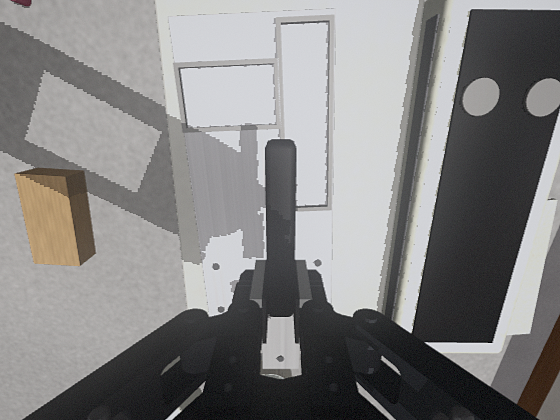

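The wrist view shows the long pocket rim from (277,18) to (331,209) and the cross pocket rim from (176,63) to (278,130). The board's front edge runs along row ~14. I'll use the depth image to get heights and fit the rims.

Run:
```python
from h import *
W=dict(np.load("w4.npz"))
v,u=np.mgrid[0:420,0:560];Z=W["range_z"]
q=np.stack([(u-W["cx"])/W["fx"]*Z,-(v-W["cy"])/W["fy"]*Z,-Z],-1);P=q@W["pose"][:3,:3].T+W["pose"][:3,3]
np.save("P4.npy",P)
for n,(a,b) in dict(deck=(370,100),boardfloor=(230,40),longfloor=(310,100),crossfl=(228,95),deckl=(172,150)).items():
    z=P[b-4:b+5,a-4:a+5,2];print(n,z.mean().round(2),z.std().round(2))
for z in(68,74):
  for n,(a,b) in dict(LTL=(277,18),LTR=(333.5,16.5),LBR=(331,209),CTL=(176,63),CBL=(183,131),CTR=(277,59),FL=(169,16),FR=(336,10)).items(): print(z,n,plane(W,a,b,z)[:2].round(1))
# crude visual enlargement for exact corners
c=W["color"][0:220,150:350];cv2.imwrite("pics/w4c.png",cv2.resize(c,None,fx=2.7,fy=2.7,interpolation=cv2.INTER_NEAREST))
g=W["color"].max(2).astype(int)
print("row100",list(zip(range(270,345),g[100,270:345])))
print("col310 top",list(zip(range(8,30),g[8:30,310])),"bot",list(zip(range(200,216),g[200:216,315])))
```

```text
deck 60.16 0.72
boardfloor 68.05 0.74
longfloor 71.78 32.56
crossfl 68.09 0.7
deckl 48.19 43.83
68 LTL [572.6 -38.4]
68 LTR [619.3 -32.4]
68 LBR [ 643.9 -199.5]
68 CTL [488.7 -81.5]
68 CBL [ 494.9 -138.4]
68 CTR [575.7 -69.1]
68 FL [483.  -46.4]
68 FR [620.6 -27.6]
74 LTL [572.8 -39.8]
74 LTR [618.5 -33.9]
74 LBR [ 642.7 -197.7]
74 CTL [490.6 -82. ]
74 CBL [ 496.7 -137.8]
74 CTR [575.9 -69.9]
74 FL [485.  -47.7]
74 FR [619.8 -29.2]
row100 [(270, np.int64(217)), (271, np.int64(217)), (272, np.int64(217)), (273, np.int64(221)), (274, np.int64(211)), (275, np.int64(168)), (276, np.int64(183)), (277, np.int64(185)), (278, np.int64(186)), (279, np.int64(188)), (280, np.int64(182)), (281, np.int64(182)), (282, np.int64(184)), (283, np.int64(200)), (284, np.int64(221)), (285, np.int64(217)), (286, np.int64(216)), (287, np.int64(218)), (288, np.int64(217)), (289, np.int64(217)), (290, np.int64(217)), (291, np.int64(218)), (292, np.int64(218)), (293, np.int64(217)), (294, np.int64(217)), (295, np.int64(217)), (296, np.int64(216)), (297, np.int64(217)), (298, np.int64(218)), (299, np.int64(218
[... 1120 characters left out ...]
64(216)), (14, np.int64(218)), (15, np.int64(198)), (16, np.int64(177)), (17, np.int64(178)), (18, np.int64(179)), (19, np.int64(180)), (20, np.int64(190)), (21, np.int64(111)), (22, np.int64(73)), (23, np.int64(231)), (24, np.int64(220)), (25, np.int64(216)), (26, np.int64(214)), (27, np.int64(215)), (28, np.int64(215)), (29, np.int64(214))] bot [(200, np.int64(217)), (201, np.int64(216)), (202, np.int64(217)), (203, np.int64(221)), (204, np.int64(234)), (205, np.int64(121)), (206, np.int64(76)), (207, np.int64(182)), (208, np.int64(175)), (209, np.int64(172)), (210, np.int64(165)), (211, np.int64(223)), (212, np.int64(218)), (213, np.int64(218)), (214, np.int64(216)), (215, np.int64(218))]
```

View pics/w4c.png

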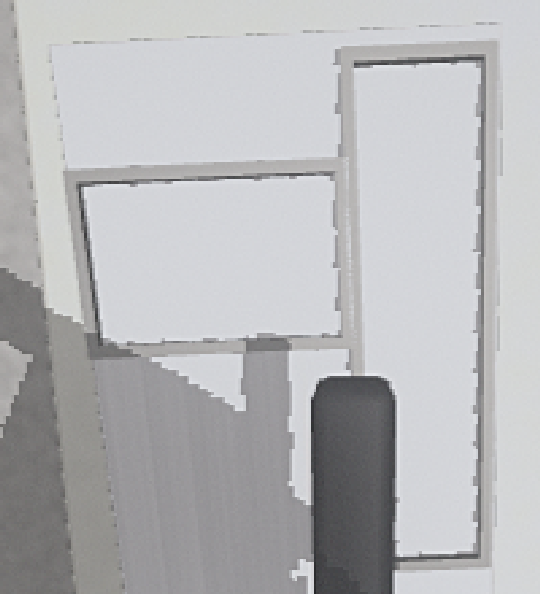

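The crop gives a board yaw of about 8.2°. The long pocket is at (607.5,-119), the cross pocket at (537,-104), and the grip should be at about (588.5,-295.6). I'll move over the long pocket and lower.

```bash
python3 -m crank '[{"dx":0.22,"dy":0.95,"dz":-0.5,"rx":0,"ry":0,"rz":0.14,"claw":0},{"dx":0.22,"dy":0.95,"dz":-0.8,"rx":0,"ry":0,"rz":0.14,"claw":0},{"dx":0.23,"dy":0.95,"dz":-1,"rx":0,"ry":0,"rz":0.14,"claw":0},{"dx":0,"dy":0,"dz":-1,"rx":0,"ry":0,"rz":0,"claw":0},{"dx":0,"dy":0,"dz":-1,"rx":0,"ry":0,"rz":0,"claw":0}]' >/dev/null; python3 -m crank '[{"dx":0,"dy":0,"dz":-0.7,"rx":0,"ry":0,"rz":0,"claw":0},{"dx":0,"dy":0,"dz":0,"rx":0,"ry":0,"rz":0,"claw":0},{"dx":0,"dy":0,"dz":0,"rx":0,"ry":0,"rz":0,"claw":0}]'
python3 - <<'E'
from h import *
tool()
E
```

```text
time_s: 6.15
ee_pos: [606.8, -118.1, 102.3]
eef_rot: [-0.534, 0.535, -0.464, 0.462]
wrist_force: [-0.0, -1.0, -0.4]
opening: 11.7
t 6.15 tcp [ 606.8 -118.1  102.3] jaw yaw 8.25 down [-0.003  0.001 -1.   ] open 11.7 F [-0.  -1.  -0.4] j6 -0.42 j1 -0.28
```

```bash
python3 -m crank '[{"dx":0.03,"dy":-0.04,"dz":-0.4,"rx":0,"ry":0,"rz":0,"claw":0},{"dx":0,"dy":0,"dz":-0.2,"rx":0,"ry":0,"rz":0,"claw":0},{"dx":0,"dy":0,"dz":-0.08,"rx":0,"ry":0,"rz":0,"claw":0},{"dx":0,"dy":0,"dz":0,"rx":0,"ry":0,"rz":0,"claw":0},{"dx":0,"dy":0,"dz":0,"rx":0,"ry":0,"rz":0,"claw":0}]'
python3 - <<'E'
from h import *
tool()
E
```

```text
time_s: 6.57
ee_pos: [608.8, -120.6, 86.4]
eef_rot: [0.534, -0.534, 0.463, -0.463]
wrist_force: [-0.6, -0.3, -1.1]
opening: 12.2
t 6.57 tcp [ 608.8 -120.6   86.4] jaw yaw 8.14 down [ 0. -0. -1.] open 12.2 F [-0.6 -0.3 -1.1] j6 -0.42 j1 -0.28
```

Not touching yet. I'll lower about 1.5 mm more, release with a narrow opening, then lift.

```bash
python3 -m crank '[{"dx":-0.05,"dy":0.05,"dz":-0.06,"rx":0,"ry":0,"rz":0,"claw":0},{"dx":0,"dy":0,"dz":0,"rx":0,"ry":0,"rz":0,"claw":0},{"dx":0,"dy":0,"dz":0,"rx":0,"ry":0,"rz":0,"claw":0.4},{"dx":0,"dy":0,"dz":0,"rx":0,"ry":0,"rz":0,"claw":0.4},{"dx":0,"dy":0,"dz":0,"rx":0,"ry":0,"rz":0,"claw":0.4}]'; python3 -m crank '[{"dx":0,"dy":0,"dz":0,"rx":0,"ry":0,"rz":0,"claw":0.4},{"dx":0,"dy":0,"dz":0.3,"rx":0,"ry":0,"rz":0,"claw":0.4},{"dx":0,"dy":0,"dz":1,"rx":0,"ry":0,"rz":0,"claw":0.4},{"dx":0,"dy":0,"dz":1,"rx":0,"ry":0,"rz":0,"claw":0.4},{"dx":0,"dy":0,"dz":1,"rx":0,"ry":0,"rz":0,"claw":0.6}]'
python3 - <<'E'
from h import *
tool()
E
```

```text
time_s: 6.98
ee_pos: [607.6, -119.2, 84.8]
eef_rot: [0.534, -0.534, 0.463, -0.463]
wrist_force: [-0.7, 0.1, -0.7]
opening: 34.3
time_s: 7.4
ee_pos: [607.1, -119.1, 168.2]
eef_rot: [-0.534, 0.534, -0.463, 0.463]
wrist_force: [1.1, -0.0, 0.6]
opening: 44.9
t 7.4 tcp [ 607.1 -119.1  168.2] jaw yaw 8.15 down [-0.001  0.    -1.   ] open 44.9 F [ 1.1 -0.   0.6] j6 -0.42 j1 -0.28
```

```bash
python3 -m crank '[{"dx":-0.45,"dy":0.91,"dz":0,"rx":0,"ry":0,"rz":0.92,"claw":0.6},{"dx":-0.45,"dy":0.91,"dz":0,"rx":0,"ry":0,"rz":0.92,"claw":0.6},{"dx":-0.45,"dy":0.91,"dz":0,"rx":0,"ry":0,"rz":0.92,"claw":0.6},{"dx":-0.45,"dy":0.91,"dz":0,"rx":0,"ry":0,"rz":0.92,"claw":0.6},{"dx":-0.45,"dy":0.91,"dz":0,"rx":0,"ry":0,"rz":0.92,"claw":0.6}]' >/dev/null
python3 -m crank '[{"dx":-0.45,"dy":0.91,"dz":0,"rx":0,"ry":0,"rz":0.92,"claw":0.6},{"dx":-0.45,"dy":0.91,"dz":0,"rx":0,"ry":0,"rz":0.92,"claw":0.6},{"dx":-0.45,"dy":0.91,"dz":0,"rx":0,"ry":0,"rz":0.92,"claw":0.6},{"dx":-0.45,"dy":0.91,"dz":0,"rx":0,"ry":0,"rz":0.92,"claw":0.6},{"dx":-0.45,"dy":0.91,"dz":0,"rx":0,"ry":0,"rz":0.92,"claw":0.6}]' >/dev/null
python3 -m crank '[{"dx":-0.45,"dy":0.91,"dz":-0.3,"rx":0,"ry":0,"rz":0.92,"claw":0.6},{"dx":-0.45,"dy":0.91,"dz":-0.3,"rx":0,"ry":0,"rz":0.92,"claw":0.6},{"dx":-0.4,"dy":0.91,"dz":-0.3,"rx":0,"ry":0,"rz":0.92,"claw":0.6},{"dx":0,"dy":0,"dz":0,"rx":0,"ry":0,"rz":0,"claw":0.6},{"dx":0,"dy":0,"dz":0,"rx":0,"ry":0,"rz":0,"claw":0.6}]'
python3 - <<'E'
from h import *
tool()
W=manip.capture("wrist");np.savez("w5.npz",**W)
print(proj(W,[462,176.5,5]))
g=W["color"].max(2)
a,b=map(int,proj(W,[462,176.5,5]))
cv2.imwrite("pics/w5.png",cv2.resize(W["color"][b-90:b+90,a-120:a+120],None,fx=3,fy=3,interpolation=cv2.INTER_NEAREST));print("crop origin",a-120,b-90)
for th in (185,195):
  m=((g>th)|(g<110)).astype(np.uint8);m=cv2.morphologyEx(m,cv2.MORPH_CLOSE,np.ones((7,7)));blobs(W,m,5,(a-70,b-55,a+70,b+55),300)
E
```

```text
time_s: 8.65
ee_pos: [461.7, 177.5, 144.7]
eef_rot: [-0.694, 0.694, -0.135, 0.135]
wrist_force: [-0.2, -0.3, -0.1]
opening: 51.3
t 8.65 tcp [461.7 177.5 144.7] jaw yaw 68.06 down [-0. -0. -1.] open 51.3 F [-0.2 -0.3 -0.1] j6 -0.92 j1 0.26
(np.float64(280.3477156661483), np.float64(201.24779199737367))
crop origin 160 111
px [274.3 176.1] xy [451.4 169.6] size [108.9  87. ] long axis deg 68.0
px [274.2 176. ] xy [451.4 169.6] size [108.9  87. ] long axis deg 68.0
```

View pics/w5.png

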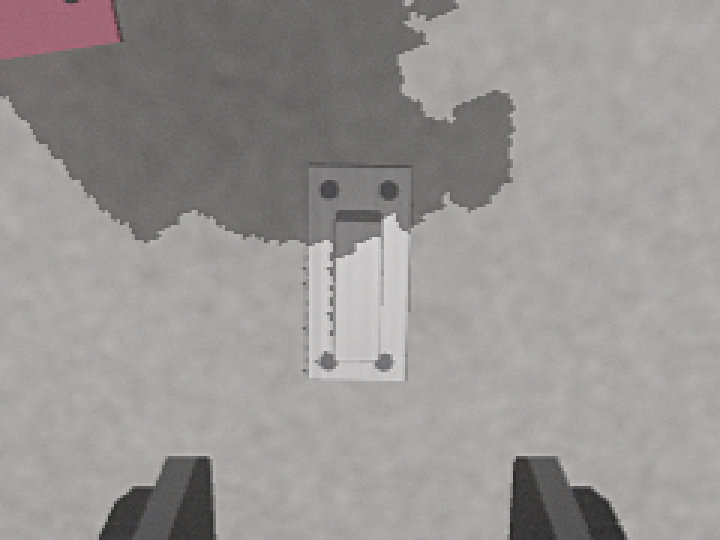

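The bracket plate in the crop runs from (308,164) to (406,380). Its centre comes out at pixel (279.5,201.2), which matches the prediction, and it lines up with the jaws. I'll descend and grasp.

```bash
python3 -m crank '[{"dx":0,"dy":-0.03,"dz":-1,"rx":0,"ry":0,"rz":0,"claw":0.6},{"dx":0,"dy":0,"dz":-1,"rx":0,"ry":0,"rz":0,"claw":0.6},{"dx":0,"dy":0,"dz":-1,"rx":0,"ry":0,"rz":0,"claw":0.6},{"dx":0,"dy":0,"dz":-1,"rx":0,"ry":0,"rz":0,"claw":0.6},{"dx":0,"dy":0,"dz":-0.7,"rx":0,"ry":0,"rz":0,"claw":0.6}]' >/dev/null
python3 -m crank '[{"dx":0,"dy":0,"dz":-0.45,"rx":0,"ry":0,"rz":0,"claw":0.5},{"dx":0,"dy":0,"dz":0,"rx":0,"ry":0,"rz":0,"claw":0.5},{"dx":0,"dy":0,"dz":0,"rx":0,"ry":0,"rz":0,"claw":0.5}]'
python3 -m crank '[{"dx":0,"dy":0,"dz":0,"rx":0,"ry":0,"rz":0,"claw":0},{"dx":0,"dy":0,"dz":0,"rx":0,"ry":0,"rz":0,"claw":0},{"dx":0,"dy":0,"dz":0,"rx":0,"ry":0,"rz":0,"claw":0},{"dx":0,"dy":0,"dz":0,"rx":0,"ry":0,"rz":0,"claw":0},{"dx":0,"dy":0,"dz":0,"rx":0,"ry":0,"rz":0,"claw":0}]'
python3 -m crank '[{"dx":0,"dy":0,"dz":0,"rx":0,"ry":0,"rz":0,"claw":0},{"dx":0,"dy":0,"dz":0,"rx":0,"ry":0,"rz":0,"claw":0},{"dx":0,"dy":0,"dz":0,"rx":0,"ry":0,"rz":0,"claw":0}]'
```

```text
time_s: 9.37
ee_pos: [462.9, 175.3, 16.2]
eef_rot: [-0.694, 0.694, -0.136, 0.136]
wrist_force: [0.3, 0.5, 0.0]
opening: 42.7
time_s: 9.78
ee_pos: [464.0, 176.2, 17.7]
eef_rot: [0.695, -0.694, 0.134, -0.136]
wrist_force: [-0.4, -1.1, 7.6]
opening: 12.3
time_s: 10.03
ee_pos: [464.0, 176.2, 17.7]
eef_rot: [0.695, -0.694, 0.134, -0.136]
wrist_force: [-1.0, -0.8, 7.1]
opening: 11.7
```

```bash
python3 -m crank '[{"dx":0,"dy":0,"dz":0.6,"rx":0,"ry":0,"rz":0,"claw":0},{"dx":0,"dy":0,"dz":1,"rx":0,"ry":0,"rz":0,"claw":0},{"dx":0,"dy":0,"dz":1,"rx":0,"ry":0,"rz":0,"claw":0},{"dx":0,"dy":0,"dz":1,"rx":0,"ry":0,"rz":0,"claw":0},{"dx":0,"dy":0,"dz":1,"rx":0,"ry":0,"rz":0,"claw":0}]'
python3 -m crank '[{"dx":0.25,"dy":-0.93,"dz":0.1,"rx":0,"ry":0,"rz":0.5,"claw":0},{"dx":0.25,"dy":-0.93,"dz":0.1,"rx":0,"ry":0,"rz":0.5,"claw":0},{"dx":0.25,"dy":-0.93,"dz":0.1,"rx":0,"ry":0,"rz":0.5,"claw":0},{"dx":0.25,"dy":-0.93,"dz":0.1,"rx":0,"ry":0,"rz":0.5,"claw":0},{"dx":0.25,"dy":-0.93,"dz":0.1,"rx":0,"ry":0,"rz":0.5,"claw":0}]' >/dev/null
python3 -m crank '[{"dx":0.25,"dy":-0.93,"dz":0,"rx":0,"ry":0,"rz":0.5,"claw":0},{"dx":0.25,"dy":-0.93,"dz":0,"rx":0,"ry":0,"rz":0.5,"claw":0},{"dx":0.25,"dy":-0.93,"dz":0,"rx":0,"ry":0,"rz":0.5,"claw":0},{"dx":0.25,"dy":-0.93,"dz":0,"rx":0,"ry":0,"rz":0.5,"claw":0},{"dx":0.25,"dy":-0.93,"dz":0,"rx":0,"ry":0,"rz":0.5,"claw":0}]' >/dev/null
python3 -m crank '[{"dx":0.25,"dy":-0.93,"dz":0,"rx":0,"ry":0,"rz":0.5,"claw":0},{"dx":0.25,"dy":-0.93,"dz":0,"rx":0,"ry":0,"rz":0.5,"claw":0},{"dx":0,"dy":0,"dz":0,"rx":0,"ry":0,"rz":0,"claw":0},{"dx":0,"dy":0,"dz":0,"rx":0,"ry":0,"rz":0,"claw":0}]'
python3 - <<'E'
from h import *
tool()
W=manip.capture("wrist");np.savez("w6.npz",**W);cv2.imwrite("pics/w6.png",W["color"])
for p in [(607.5,-119,86),(537,-104,68),(537,-104,74)]:print(proj(W,p))
E
```

```text
time_s: 10.45
ee_pos: [462.4, 175.9, 132.6]
eef_rot: [0.694, -0.694, 0.135, -0.135]
wrist_force: [0.0, -0.2, -0.5]
opening: 12.2
time_s: 11.62
ee_pos: [537.6, -104.2, 143.8]
eef_rot: [-0.705, 0.706, 0.048, -0.048]
wrist_force: [-0.0, 0.5, -0.7]
opening: 12.4
t 11.62 tcp [ 537.6 -104.2  143.8] jaw yaw 97.81 down [ 0.001 -0.    -1.   ] open 12.4 F [-0.   0.5 -0.7] j6 -1.99 j1 -0.29
(np.float64(250.2258619108943), np.float64(318.2706599183697))
(np.float64(282.6283760751804), np.float64(225.50582220879835))
(np.float64(282.6924721950905), np.float64(228.56323282518312))
```

View pics/w6.png

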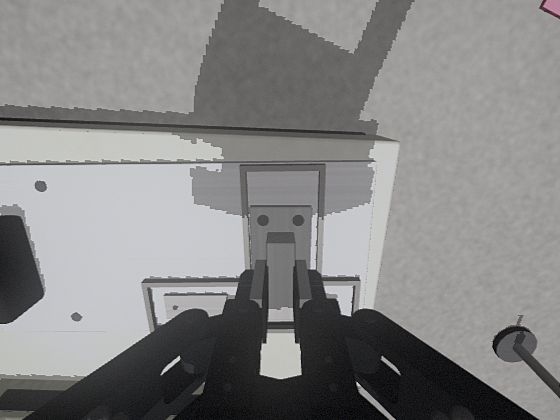

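The bracket is aligned over the cross pocket (pocket columns 246-320, bracket centre 281), and the spatula lies in the long pocket. I'll lower and release with a narrow opening.

```bash
python3 -m crank '[{"dx":0,"dy":0,"dz":-1,"rx":0,"ry":0,"rz":0.06,"claw":0},{"dx":0,"dy":0,"dz":-0.8,"rx":0,"ry":0,"rz":0,"claw":0},{"dx":0,"dy":0,"dz":-0.35,"rx":0,"ry":0,"rz":0,"claw":0},{"dx":0,"dy":0,"dz":0,"rx":0,"ry":0,"rz":0,"claw":0},{"dx":0,"dy":0,"dz":0,"rx":0,"ry":0,"rz":0,"claw":0}]'
python3 -m crank '[{"dx":0,"dy":0,"dz":-0.08,"rx":0,"ry":0,"rz":0,"claw":0},{"dx":0,"dy":0,"dz":0,"rx":0,"ry":0,"rz":0,"claw":0},{"dx":0,"dy":0,"dz":0,"rx":0,"ry":0,"rz":0,"claw":0}]'
```

```text
time_s: 12.08
ee_pos: [537.1, -102.4, 89.7]
eef_rot: [0.705, -0.705, -0.051, 0.051]
wrist_force: [0.5, -0.6, 0.3]
opening: 12.0
time_s: 12.33
ee_pos: [538.0, -103.3, 88.6]
eef_rot: [-0.705, 0.705, 0.051, -0.05]
wrist_force: [1.4, -1.0, -1.3]
opening: 12.2
```

```bash
python3 -m crank '[{"dx":0,"dy":0,"dz":-0.1,"rx":0,"ry":0,"rz":0,"claw":0},{"dx":0,"dy":0,"dz":0,"rx":0,"ry":0,"rz":0,"claw":0},{"dx":0,"dy":0,"dz":0,"rx":0,"ry":0,"rz":0,"claw":0}]'
python3 -m crank '[{"dx":0,"dy":0,"dz":0,"rx":0,"ry":0,"rz":0,"claw":0.3},{"dx":0,"dy":0,"dz":0,"rx":0,"ry":0,"rz":0,"claw":0.3},{"dx":0,"dy":0,"dz":0,"rx":0,"ry":0,"rz":0,"claw":0.3},{"dx":0,"dy":0,"dz":0,"rx":0,"ry":0,"rz":0,"claw":0.3}]'
python3 -m crank '[{"dx":0,"dy":0,"dz":0.3,"rx":0,"ry":0,"rz":0,"claw":0.3},{"dx":0,"dy":0,"dz":0.7,"rx":0,"ry":0,"rz":0,"claw":0.3},{"dx":0,"dy":0,"dz":1,"rx":0,"ry":0,"rz":0,"claw":0.3},{"dx":0,"dy":0,"dz":1,"rx":0,"ry":0,"rz":0,"claw":0.7},{"dx":0,"dy":0,"dz":1,"rx":0,"ry":0,"rz":0,"claw":0.7}]'
```

```text
time_s: 12.58
ee_pos: [538.1, -103.4, 85.7]
eef_rot: [-0.705, 0.705, 0.051, -0.05]
wrist_force: [1.1, 0.3, 2.0]
opening: 11.9
time_s: 12.92
ee_pos: [537.1, -103.1, 84.7]
eef_rot: [0.705, -0.705, -0.051, 0.051]
wrist_force: [-0.3, -0.4, 0.1]
opening: 25.8
time_s: 13.33
ee_pos: [537.1, -103.1, 186.5]
eef_rot: [0.705, -0.705, -0.051, 0.051]
wrist_force: [0.8, 0.2, 0.3]
opening: 49.1
```

```bash
python3 -m crank '[{"dx":0.9,"dy":0.35,"dz":0.4,"rx":0,"ry":0,"rz":0,"claw":0.7},{"dx":0.9,"dy":0.35,"dz":0.4,"rx":0,"ry":0,"rz":0,"claw":0.7},{"dx":0.9,"dy":0.35,"dz":0.4,"rx":0,"ry":0,"rz":0,"claw":0.7},{"dx":0.9,"dy":0.35,"dz":0.4,"rx":0,"ry":0,"rz":0,"claw":0.7},{"dx":0.9,"dy":0.35,"dz":0.4,"rx":0,"ry":0,"rz":0,"claw":0.7}]'
python3 -m crank '[{"dx":0,"dy":0,"dz":0,"rx":0,"ry":0,"rz":0,"claw":0.7},{"dx":0,"dy":0,"dz":0,"rx":0,"ry":0,"rz":0,"claw":0.7},{"dx":0,"dy":0,"dz":0,"rx":0,"ry":0,"rz":0,"claw":0.7}]'
python3 - <<'E'
from h import *
tool()
W=manip.capture("wrist");np.savez("w7.npz",**W)
cv2.imwrite("pics/w7.png",cv2.resize(W["color"],(800,600),interpolation=cv2.INTER_CUBIC))
print([proj(W,p) for p in [(607.5,-119,86),(537,-104,88),(654,172,68)]])
E
```

```text
time_s: 13.75
ee_pos: [650.8, -58.9, 236.2]
eef_rot: [-0.705, 0.705, 0.051, -0.051]
wrist_force: [0.4, -1.2, -0.4]
opening: 59.7
time_s: 14.0
ee_pos: [649.4, -59.5, 234.7]
eef_rot: [-0.705, 0.705, 0.051, -0.051]
wrist_force: [0.1, 0.7, 0.2]
opening: 59.9
t 14.0 tcp [649.4 -59.5 234.7] jaw yaw 98.26 down [-0.001 -0.    -1.   ] open 59.9 F [0.1 0.7 0.2] j6 -1.88 j1 -0.17
[(np.float64(223.49588936930948), np.float64(145.8632234620976)), (np.float64(248.14557673351558), np.float64(63.39961733436138)), (np.float64(497.77586417459366), np.float64(227.92654199518958))]
```

View pics/w7.png

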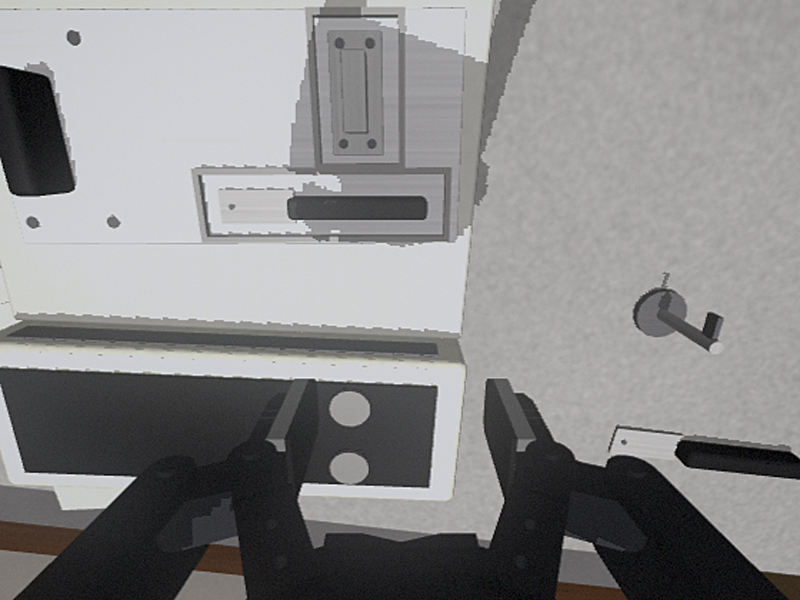

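Both parts lie in their compartments. The pointer's post top is at (716,348) and its fin tip at (713,314) in the enlarged view. Next I'll fit the deck edges from depth and triangulate the pointer tip.

```bash
cat >> h.py <<'E'
def cloud(W):
    v,u=np.mgrid[0:420,0:560];Z=W["range_z"]
    q=np.stack([(u-W["cx"])/W["fx"]*Z,-(v-W["cy"])/W["fy"]*Z,-Z],-1);return q@W["pose"][:3,:3].T+W["pose"][:3,3]
def fit(pts):
    pts=np.array(pts,np.float32);vx,vy,x,y=cv2.fitLine(pts,cv2.DIST_HUBER,0,.01,.01).ravel()
    r=(pts-[x,y])@[-vy,vx];return x,y,np.degrees(np.arctan2(vy,vx))%180,r.std(),len(pts)
E
python3 - <<'E'
from h import *
W=dict(np.load("w7.npz"));P=cloud(W);f=(abs(P[...,2]-60)<5)
pts=[]
for r in range(60,228):
    c=np.nonzero((P[r,300:350,2]>50)&(P[r,300:350,2]<72))[0]
    if len(c): pts.append(plane(W,300+c.max()+.5,r,60)[:2])
print("front edge",fit(pts))
W6=dict(np.load("w6.npz"));P6=cloud(W6);pts6=[]
for c in list(range(0,180))+list(range(385,396)):
    r=np.nonzero((P6[100:200,c,2]>50)&(P6[100:200,c,2]<72))[0]
    if len(r): pts6.append(plane(W6,c,100+r.min()-.5,60)[:2])
print("side edge",fit(pts6))
for n,u,v,z in [("posttop",716,348,78),("fintip",713,314,68),("finroot",718,340,73)]: print(n,plane(W,u/800*560,v/600*420,z).round(1))
# fin cluster
S=P[205:250,485:515]; m=(S[...,2]>55)&(S[...,2]<95); print("fin pts",m.sum(),S[m].min(0).round(1),S[m].max(0).round(1))
k=np.argwhere(m); o=np.argsort(S[m][:,0])[:8]; print(S[m][o].round(1).tolist())
# board front edge, spat/bracket
for n,u,v,z in [("bfrontA",465,10,68),("bfrontB",458,240,68),("bk",356,90.5,74),("handA",427,207,86),("handB",289,208,86),("blade",219,205,71),("brTL",329,30,73),("brTR",382,32,73),("brBR",382,154,73),("brBL",333,154,73)]: print(n,plane(W,u*.7,v*.7,z)[:2].round(1))
E
```

```text
front edge (np.float32(601.44324), np.float32(-16.826654), np.float32(5.474475), np.float32(0.28424343), 168)
side edge (np.float32(484.80872), np.float32(-233.64174), np.float32(95.46906), np.float32(0.19919327), 191)
posttop [667.4 173.9  78. ]
fintip [645. 170.  68.]
finroot [662.7 177.2  73. ]
fin pts 407 [644.4 167.7  55.6] [671.4 179.1  80.3]
[[644.4, 168.5, 68.0], [644.4, 171.7, 66.6], [644.6, 172.4, 68.8], [644.7, 172.9, 74.3], [644.7, 169.9, 72.5], [644.8, 173.0, 71.1], [644.8, 171.6, 74.6], [644.8, 171.5, 68.6]]
bfrontA [482.6 -46.2]
bfrontB [617.9 -25.1]
bk [ 535.3 -104.6]
handA [596.9 -51.3]
handB [ 610.  -138.1]
blade [ 616.9 -187.9]
brTL [ 505.4 -124. ]
brTR [501.9 -93. ]
brBR [569.5 -84.2]
brBL [ 573.9 -115.3]
```

```bash
python3 -m crank '[{"dx":-0.24,"dy":-0.94,"dz":0,"rx":0,"ry":0,"rz":0,"claw":0.7},{"dx":-0.24,"dy":-0.94,"dz":0,"rx":0,"ry":0,"rz":0,"claw":0.7},{"dx":-0.24,"dy":-0.94,"dz":0,"rx":0,"ry":0,"rz":0,"claw":0.7},{"dx":-0.24,"dy":-0.94,"dz":0,"rx":0,"ry":0,"rz":0,"claw":0.7},{"dx":-0.24,"dy":-0.94,"dz":0,"rx":0,"ry":0,"rz":0,"claw":0.7}]'>/dev/null
python3 -m crank '[{"dx":-0.24,"dy":-0.94,"dz":0,"rx":0,"ry":0,"rz":0,"claw":0.7},{"dx":-0.24,"dy":-0.94,"dz":0,"rx":0,"ry":0,"rz":0,"claw":0.7},{"dx":-0.24,"dy":-0.94,"dz":0,"rx":0,"ry":0,"rz":0,"claw":0.7},{"dx":-0.24,"dy":-0.94,"dz":0,"rx":0,"ry":0,"rz":0,"claw":0.7},{"dx":-0.24,"dy":-0.94,"dz":0,"rx":0,"ry":0,"rz":0,"claw":0.7}]'>/dev/null
python3 -m crank '[{"dx":0,"dy":0,"dz":0,"rx":0,"ry":0,"rz":0,"claw":0.6},{"dx":0,"dy":0,"dz":0,"rx":0,"ry":0,"rz":0,"claw":0.6},{"dx":0,"dy":0,"dz":0,"rx":0,"ry":0,"rz":0,"claw":0.6}]'
python3 - <<'E'
from h import *
tool()
W=manip.capture("wrist");np.savez("w8.npz",**W);cv2.imwrite("pics/w8.png",W["color"])
print(proj(W,(588.6,-294.9,104)))
P=cloud(W);m=(abs(P[...,2]-104)<4).astype(np.uint8);m=cv2.morphologyEx(m,cv2.MORPH_OPEN,np.ones((3,3)))
blobs(W,m,104,(150,80,420,330),100)
m=((P[...,2]>85)&(P[...,2]<110)&(W["color"].max(2)<70)).astype(np.uint8)
blobs(W,m,104,(150,80,420,330),100)
E
```

```text
time_s: 15.13
ee_pos: [589.2, -294.2, 234.8]
eef_rot: [0.706, -0.705, -0.05, 0.051]
wrist_force: [0.3, -0.3, -0.9]
opening: 51.7
t 15.13 tcp [ 589.2 -294.2  234.8] jaw yaw 98.19 down [-0.001  0.001 -1.   ] open 51.7 F [ 0.3 -0.3 -0.9] j6 -2.25 j1 -0.54
(np.float64(281.0044493883084), np.float64(203.38154626065008))
px [280.6 200.6] xy [ 587.8 -295.6] size [68.1 17.4] long axis deg 8.7
px [284.8 314.4] xy [ 706.7 -274.1] size [  4.8 102.4] long axis deg 94.7
px [281.4 179.4] xy [ 570.1 -298.5] size [39.  16.1] long axis deg 8.6
```

```bash
python3 -m crank '[{"dx":-0.04,"dy":-0.05,"dz":-1,"rx":0,"ry":0,"rz":0.08,"claw":0.6},{"dx":0,"dy":0,"dz":-1,"rx":0,"ry":0,"rz":0,"claw":0.6},{"dx":0,"dy":0,"dz":-1,"rx":0,"ry":0,"rz":0,"claw":0.6},{"dx":0,"dy":0,"dz":-1,"rx":0,"ry":0,"rz":0,"claw":0.6},{"dx":0,"dy":0,"dz":-1,"rx":0,"ry":0,"rz":0,"claw":0.6}]'>/dev/null
python3 -m crank '[{"dx":0,"dy":0,"dz":-0.5,"rx":0,"ry":0,"rz":0,"claw":0.6},{"dx":0,"dy":0,"dz":-0.4,"rx":0,"ry":0,"rz":0,"claw":0.6},{"dx":0,"dy":0,"dz":0,"rx":0,"ry":0,"rz":0,"claw":0.6},{"dx":0,"dy":0,"dz":0,"rx":0,"ry":0,"rz":0,"claw":0.6}]'
```

```text
time_s: 15.93
ee_pos: [589.3, -295.4, 88.2]
eef_rot: [-0.705, 0.705, 0.054, -0.053]
wrist_force: [0.8, 0.3, 0.2]
opening: 51.4
```

```bash
python3 -m crank '[{"dx":0,"dy":0,"dz":0,"rx":0,"ry":0,"rz":0,"claw":0},{"dx":0,"dy":0,"dz":0,"rx":0,"ry":0,"rz":0,"claw":0},{"dx":0,"dy":0,"dz":0,"rx":0,"ry":0,"rz":0,"claw":0},{"dx":0,"dy":0,"dz":0,"rx":0,"ry":0,"rz":0,"claw":0},{"dx":0,"dy":0,"dz":0,"rx":0,"ry":0,"rz":0,"claw":0}]'
python3 -m crank '[{"dx":0,"dy":0,"dz":0,"rx":0,"ry":0,"rz":0,"claw":0},{"dx":0,"dy":0,"dz":0,"rx":0,"ry":0,"rz":0,"claw":0},{"dx":0,"dy":0,"dz":0,"rx":0,"ry":0,"rz":0,"claw":0}]'; python3 -c "
from h import *
tool()"
```

```text
time_s: 16.35
ee_pos: [590.1, -296.2, 89.7]
eef_rot: [-0.705, 0.706, 0.054, -0.052]
wrist_force: [-1.5, 1.7, 5.4]
opening: 16.9
time_s: 16.6
ee_pos: [590.1, -296.2, 89.7]
eef_rot: [-0.705, 0.706, 0.054, -0.052]
wrist_force: [-0.5, 1.2, 6.4]
opening: 16.6
t 16.6 tcp [ 590.1 -296.2   89.7] jaw yaw 98.64 down [ 0.003 -0.001 -1.   ] open 16.6 F [-0.5  1.2  6.4] j6 -2.26 j1 -0.54
```

Gripped, pressing down on the board with about 6 N. I'll start the slide along the deck axis while turning -3.1° to square up.

```bash
python3 -m crank '[{"dx":-0.01,"dy":0.1,"dz":0,"rx":0,"ry":0,"rz":-0.12,"claw":0},{"dx":-0.02,"dy":0.2,"dz":0,"rx":0,"ry":0,"rz":-0.13,"claw":0},{"dx":-0.03,"dy":0.3,"dz":0,"rx":0,"ry":0,"rz":-0.13,"claw":0},{"dx":-0.03,"dy":0.3,"dz":0,"rx":0,"ry":0,"rz":-0.13,"claw":0},{"dx":-0.03,"dy":0.3,"dz":0,"rx":0,"ry":0,"rz":-0.12,"claw":0}]'
python3 -c "
from h import *
tool()"
```

```text
time_s: 17.02
ee_pos: [586.9, -267.4, 89.7]
eef_rot: [-0.705, 0.708, 0.034, -0.032]
wrist_force: [-0.1, -6.2, 5.6]
opening: 16.7
t 17.02 tcp [ 586.9 -267.4   89.7] jaw yaw 95.4 down [ 0.003 -0.004 -1.   ] open 16.7 F [-0.1 -6.2  5.6] j6 -2.17 j1 -0.51
```

```bash
python3 -m crank '[{"dx":-0.03,"dy":0.3,"dz":0,"rx":0,"ry":0,"rz":0,"claw":0},{"dx":-0.03,"dy":0.3,"dz":0,"rx":0,"ry":0,"rz":0,"claw":0},{"dx":-0.03,"dy":0.3,"dz":0,"rx":0,"ry":0,"rz":0,"claw":0},{"dx":-0.03,"dy":0.3,"dz":0,"rx":0,"ry":0,"rz":0,"claw":0},{"dx":-0.03,"dy":0.3,"dz":0,"rx":0,"ry":0,"rz":0,"claw":0}]'
python3 -m crank '[{"dx":-0.03,"dy":0.3,"dz":0,"rx":0,"ry":0,"rz":0,"claw":0},{"dx":-0.03,"dy":0.3,"dz":0,"rx":0,"ry":0,"rz":0,"claw":0},{"dx":-0.03,"dy":0.3,"dz":0,"rx":0,"ry":0,"rz":0,"claw":0},{"dx":-0.03,"dy":0.3,"dz":0,"rx":0,"ry":0,"rz":0,"claw":0},{"dx":-0.03,"dy":0.3,"dz":0,"rx":0,"ry":0,"rz":0,"claw":0}]'
python3 -m crank '[{"dx":-0.03,"dy":0.3,"dz":0,"rx":0,"ry":0,"rz":0,"claw":0},{"dx":-0.03,"dy":0.3,"dz":0,"rx":0,"ry":0,"rz":0,"claw":0},{"dx":-0.03,"dy":0.3,"dz":0,"rx":0,"ry":0,"rz":0,"claw":0},{"dx":-0.03,"dy":0.25,"dz":0,"rx":0,"ry":0,"rz":0,"claw":0},{"dx":-0.02,"dy":0.2,"dz":0,"rx":0,"ry":0,"rz":0,"claw":0}]'
python3 -c "
from h import *
tool()"
```

```text
time_s: 17.43
ee_pos: [583.4, -229.7, 89.7]
eef_rot: [-0.705, 0.708, 0.035, -0.032]
wrist_force: [-0.1, -5.0, 5.1]
opening: 16.8
time_s: 17.85
ee_pos: [579.7, -192.1, 89.7]
eef_rot: [-0.705, 0.708, 0.035, -0.032]
wrist_force: [0.6, -6.0, 5.3]
opening: 16.8
time_s: 18.27
ee_pos: [576.3, -158.2, 89.7]
eef_rot: [-0.705, 0.707, 0.035, -0.032]
wrist_force: [0.2, -5.2, 5.6]
opening: 17.0
t 18.27 tcp [ 576.3 -158.2   89.7] jaw yaw 95.45 down [ 0.004 -0.003 -1.   ] open 17.0 F [ 0.2 -5.2  5.6] j6 -2.02 j1 -0.35
```

```bash
python3 -m crank '[{"dx":-0.02,"dy":0.2,"dz":-0.02,"rx":0,"ry":0,"rz":0,"claw":0},{"dx":-0.02,"dy":0.2,"dz":-0.02,"rx":0,"ry":0,"rz":0,"claw":0},{"dx":-0.02,"dy":0.2,"dz":0,"rx":0,"ry":0,"rz":0,"claw":0},{"dx":-0.02,"dy":0.2,"dz":0,"rx":0,"ry":0,"rz":0,"claw":0},{"dx":-0.02,"dy":0.2,"dz":0,"rx":0,"ry":0,"rz":0,"claw":0}]'
python3 -m crank '[{"dx":-0.02,"dy":0.2,"dz":0,"rx":0,"ry":0,"rz":0,"claw":0},{"dx":-0.02,"dy":0.2,"dz":0,"rx":0,"ry":0,"rz":0,"claw":0},{"dx":-0.02,"dy":0.2,"dz":0,"rx":0,"ry":0,"rz":0,"claw":0},{"dx":-0.01,"dy":0.1,"dz":0,"rx":0,"ry":0,"rz":0,"claw":0},{"dx":0,"dy":0,"dz":0,"rx":0,"ry":0,"rz":0,"claw":0}]'
python3 - <<'E'
from h import *
tool()
for n in("top","wrist"):
    W=manip.capture(n);np.savez("e"+n+".npz",**W);cv2.imwrite(f"pics/e{n}.png",W["color"])
    P=cloud(W);d=np.array([-.0953,.9954]);e=np.array([.9954,.0953])
    D=P[...,:2]@d;E=P[...,:2]@e-560.3
    m=(abs(P[...,2]-68)<5)&(abs(E)<60)&(D>-70)
    print(n,m.sum(), "max d of board", np.sort(D[m])[-5:].round(1) if m.any() else "", "z along d",[(a,P[...,2][m&(abs(D-a)<4)].mean().round(1)) for a in(0,40,70,90)])
    f=(P[...,2]>50)&(abs(E-98)<12)&(D>90)&(D<130)&(P[...,2]<90); print("fin d",D[f].mean() if f.any() else None,f.sum())
E
```

```text
time_s: 18.68
ee_pos: [574.6, -134.1, 89.7]
eef_rot: [-0.705, 0.708, 0.035, -0.032]
wrist_force: [0.3, -8.1, 9.0]
opening: 16.9
time_s: 19.1
ee_pos: [572.9, -115.9, 89.7]
eef_rot: [-0.705, 0.708, 0.036, -0.032]
wrist_force: [0.7, -4.7, 11.1]
opening: 16.8
t 19.1 tcp [ 572.9 -115.9   89.7] jaw yaw 95.46 down [ 0.005 -0.003 -1.   ] open 16.8 F [ 0.7 -4.7 11.1] j6 -1.95 j1 -0.29
top 1218 max d of board [705.2 706.6 707.2 707.7 708.4] z along d [(0, np.float64(68.8)), (40, np.float64(69.1)), (70, np.float64(68.6)), (90, np.float64(68.5))]
fin d 109.69496905187599 6
wrist 17136 max d of board [-2.4 -2.4 -2.4 -2.3 -2.1] z along d [(0, np.float64(68.2)), (40, np.float64(nan)), (70, np.float64(nan)), (90, np.float64(nan))]
fin d None 0<stdin>:8: RuntimeWarning: Mean of empty slice.
  ret = ret.dtype.type(ret / rcount)
```

```bash
python3 -m crank '[{"dx":-0.02,"dy":0.2,"dz":0,"rx":0,"ry":0,"rz":0,"claw":0},{"dx":-0.02,"dy":0.2,"dz":0,"rx":0,"ry":0,"rz":0,"claw":0},{"dx":-0.01,"dy":0.15,"dz":0,"rx":0,"ry":0,"rz":0,"claw":0},{"dx":0,"dy":0,"dz":0,"rx":0,"ry":0,"rz":0,"claw":0},{"dx":0,"dy":0,"dz":0,"rx":0,"ry":0,"rz":0,"claw":0}]'
python3 - <<'E'
from h import *
tool()
d=np.array([-.0953,.9954]);e=np.array([.9954,.0953])
def pt(E,D,z): return np.r_[e*(E+560.3)+d*D,z]
for n in("top","scene"):
    W=manip.capture(n);np.savez("e"+n+".npz",**W);g=W["color"].max(2).astype(float)
    for E in (-55,-35,-15,5,25,45):
        Ds=np.arange(85,125,.5)
        uv=np.array([proj(W,pt(E,D,68)) for D in Ds],np.float32)
        v=cv2.remap(g.astype(np.float32),uv[:,:1],uv[:,1:],cv2.INTER_LINEAR).ravel()
        gr=np.convolve(v,np.r_[np.ones(6),-np.ones(6)]/6,'valid');i=np.argmin(gr) if 0 else np.argmax(np.abs(gr))
        print(n,E,"edge d",Ds[i+6]-.25,"step",gr[i].round(0),[int(x) for x in v[::8]])
    print("tip px",proj(W,pt(98,109.2,68)))
S=W;a,b=map(int,proj(S,pt(40,60,68)));cv2.imwrite("pics/final.png",cv2.resize(S["color"][b-75:b+75,a-100:a+100],None,fx=4,fy=4,interpolation=cv2.INTER_CUBIC));print(a-100,b-75)
P=cloud(S);D=P[...,:2]@d;E=P[...,:2]@e-560.3
f=(P[...,2]>60)&(abs(E-98)<8)&(D>95)&(D<125)&(P[...,2]<80);print("fin d scene",D[f].mean(),D[f].min(),D[f].max(),f.sum())
for a in (-100,-50,0,40,80,95):
    m=(abs(D-a)<6)&(abs(E+40)<15)&(abs(P[...,2]-68)<6);print(a,m.sum(),P[...,2][m].mean().round(1) if m.any() else "")
E
```

```text
time_s: 19.62
ee_pos: [571.6, -102.1, 89.7]
eef_rot: [-0.705, 0.707, 0.036, -0.032]
wrist_force: [0.7, -3.9, 11.5]
opening: 17.0
t 19.62 tcp [ 571.6 -102.1   89.7] jaw yaw 95.46 down [ 0.005 -0.003 -1.   ] open 17.0 F [ 0.7 -3.9 11.5] j6 -1.93 j1 -0.26
top -55 edge d 104.25 step -26.0 [181, 182, 181, 181, 179, 149, 136, 138, 138, 137]
top -35 edge d 105.75 step -29.0 [180, 182, 182, 181, 181, 166, 138, 141, 139, 139]
top -15 edge d 103.75 step -33.0 [182, 181, 182, 182, 178, 137, 132, 135, 136, 135]
top 5 edge d 105.75 step -27.0 [182, 181, 181, 182, 179, 163, 136, 136, 140, 140]
top 25 edge d 104.25 step -30.0 [171, 174, 166, 148, 167, 137, 136, 141, 139, 139]
top 45 edge d 105.75 step -22.0 [141, 182, 173, 156, 173, 162, 140, 136, 136, 141]
tip px (np.float64(235.07331207981778), np.float64(175.40365201078998))
scene -55 edge d 104.25 step -66.0 [184, 185, 185, 187, 183, 105, 101, 132, 132, 133]
scene -35 edge d 104.25 step -65.0 [186, 187, 186, 188, 188, 115, 93, 119, 114, 123]
scene -15 edge d 105.25 step -77.0 [187, 188, 188, 189, 189, 129, 62, 74, 74, 72]
scene 5 edge d 104.75 step -72.0 [194, 194, 195, 195, 192, 124, 64, 71, 72, 70]
scene 25 edge d 98.25 step 75.0 [199, 191, 115, 103, 189, 126, 66, 75, 74, 70]
scene 45 edge d 98.25 step 78.0 [201, 185, 105, 98, 190, 125, 66, 72, 70, 71]
tip px (np.float64(285.9344518912516), np.float64(264.1932389483745))
187 167
fin d scene 111.43368332527886 108.35114411055118 112.87883870710897 13
-100 26 68.0
-50 27 68.3
0 30 67.8
40 3 71.4
80 33 67.7
95 33 67.5
```

View pics/final.png

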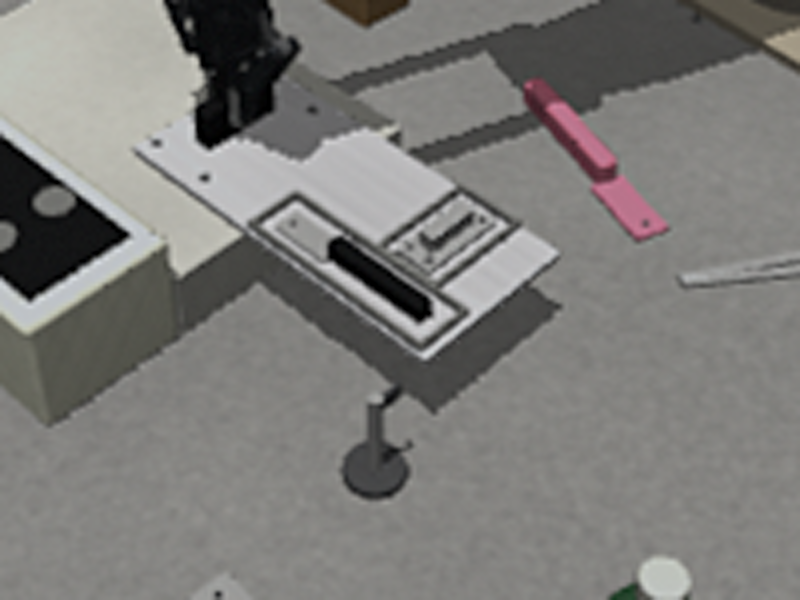

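The board is flat and both parts sit in place. The fin tip at (285,265) matches the prediction (d≈109.3). The leading edge is at d≈105 from the cameras and about 107 by odometry, so I'll move forward about 3.3 mm more.

```bash
python3 -m crank '[{"dx":-0.01,"dy":0.13,"dz":0,"rx":0,"ry":0,"rz":0,"claw":0},{"dx":0,"dy":0,"dz":0,"rx":0,"ry":0,"rz":0,"claw":0},{"dx":0,"dy":0,"dz":0,"rx":0,"ry":0,"rz":0,"claw":0},{"dx":0,"dy":0,"dz":0,"rx":0,"ry":0,"rz":0,"claw":0},{"dx":0,"dy":0,"dz":0,"rx":0,"ry":0,"rz":0,"claw":0}]'
python3 - <<'E'
from h import *
tool()
d=np.array([-.0953,.9954]);e=np.array([.9954,.0953])
def pt(E,D,z): return np.r_[e*(E+560.3)+d*D,z]
for n in("top","scene"):
    W=manip.capture(n);g=W["color"].max(2).astype(np.float32);r=[]
    for E in (-55,-45,-35,-15,5):
        Ds=np.arange(95,130,.5);uv=np.array([proj(W,pt(E,D,68)) for D in Ds],np.float32)
        v=cv2.remap(g,uv[:,:1],uv[:,1:],cv2.INTER_LINEAR).ravel()
        gr=np.convolve(v,np.r_[np.ones(6),-np.ones(6)]/6,'valid');r.append(Ds[np.argmin(gr)+6]-.25)
    print(n,r)
    P=cloud(W);D=P[...,:2]@d;E=P[...,:2]@e-560.3
    f=(P[...,2]>60)&(abs(E-98)<8)&(D>95)&(D<125)&(P[...,2]<80);print("fin",D[f].mean(),f.sum())
E
```

```text
time_s: 20.13
ee_pos: [571.4, -99.2, 89.7]
eef_rot: [-0.705, 0.708, 0.035, -0.032]
wrist_force: [0.2, -5.8, 11.5]
opening: 17.0
t 20.13 tcp [571.4 -99.2  89.7] jaw yaw 95.45 down [ 0.006 -0.003 -1.   ] open 17.0 F [ 0.2 -5.8 11.5] j6 -1.92 j1 -0.26
top [np.float64(106.75), np.float64(107.25), np.float64(108.75), np.float64(106.75), np.float64(108.25)]
fin 109.27018438146 4
scene [np.float64(107.75), np.float64(107.25), np.float64(107.25), np.float64(107.75), np.float64(107.75)]
fin 111.4629265745151 13
```

```bash
python3 -m crank '[{"dx":0,"dy":0.06,"dz":0,"rx":0,"ry":0,"rz":0,"claw":0},{"dx":0,"dy":0,"dz":0,"rx":0,"ry":0,"rz":0,"claw":0},{"dx":0,"dy":0,"dz":0,"rx":0,"ry":0,"rz":0,"claw":0},{"dx":0,"dy":0,"dz":0,"rx":0,"ry":0,"rz":0,"claw":0},{"dx":0,"dy":0,"dz":0,"rx":0,"ry":0,"rz":0,"claw":0}]'
python3 -c "
from h import *
tool();print(manip.sign_off())"
```

```text
time_s: 20.65
ee_pos: [571.4, -98.0, 89.7]
eef_rot: [-0.705, 0.708, 0.035, -0.032]
wrist_force: [0.1, -6.1, 11.0]
opening: 16.7
t 20.65 tcp [571.4 -98.   89.7] jaw yaw 95.44 down [ 0.006 -0.004 -1.   ] open 16.7 F [ 0.1 -6.1 11. ] j6 -1.92 j1 -0.26
the job is handed in; nothing more can be done
None
```

I handed the job in at 20.65 s, with the arm still holding the board by its grip at the pointer. No verdict is reported, so what follows is from my own checks.

**Parts:** I laid the small black spatula in the long compartment and the bracket in the cross one while the board was still back on the deck. Measured just after placing, both centres were within about 2 mm of the compartment centres. The view near the end of the slide showed both still lying flat in place.

**Board:** I took it by the grip, turned it about 3° and slid it out.
- **Square and centred:** the jaws ended at 95.4° against the deck's 95.5°. By calculation the board sits about 2 mm off the middle line; I did not measure that directly.
- **Flat on the deck:** its surface read level to within about 1 mm along its length, apart from one sparse reading near the compartments. The arm pushes down with about 11 N, and the fingers are closed on the grip at 17 mm.

**Leading edge:** these checks differ by a few millimetres.

| Check | Leading edge relative to pointer tip |
|---|---|
| Arm travel | about 2 mm past |
| Camera edge fits, tip from the wrist and top views | about 0.5 mm short |
| Scene camera depth for the fin | about 2.5 mm short |

The last nudge of about 1.5 mm came after the final pictures, so the two camera figures add that move to the last measurement. All three are inside the 8 mm limit.

One early call, with keys missing from its rows, was refused and moved nothing. I saw no other object disturbed, but I did not measure their positions at the end.

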